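# Shift the syringe pump's gear lever to the green slot

### The arm

A 7-joint arm with a two-finger parallel gripper is mounted at the origin on the work surface. World frame = base frame: x ahead of the robot, y to its left, z up, the work surface at z = 0. Lengths are in mm, angles in rad, forces in N, time in s.
With the tool pointing down it reaches from about 400 to 875 mm from the base axis. Payload 6.5 kg.
Tool frame: the origin (TCP) lies at the very end of the fingers, on their centre line; the grasp point (between the pads) lies 19 mm behind it; z points along the fingers, y is the line along which they close (so a half turn about z gives the same grasp; the last joint's range is limited). The gripper opens to 85 mm and grips with 20 to 120 N. Pads are 22 mm wide; open, the fingers measure 114 mm over their backs; the gripper's body (76 mm by 85 mm) begins 54 mm behind the grasp point. The pads swing forward as they close: fully open they stand 13 mm farther back than shut.
Start: joints at [-1.409, 0.536, -0.004, 1.538, 0.003, 1.067, -0.071], TCP at [146.788, 633.201, 231.29] pointing down, gripper open.
Joint ranges: [-2.7, 2.7], [-0.37, 2.16], [-1.27, 1.26], [0.24, 2.4], [-1.31, 4.45], [0.19, 1.91], [-2.76, 2.76]. Speed limits (rad/s): [2.39, 2.39, 3.14, 3.14, 3.14, 3.14, 3.14].

### API

Orientations are given as a unit quaternion [w, x, y, z].
In Python, from cell import sensors, optics, manip gives the robot as it stands.
- The arm moves only by the tool servo_tool, never from a script. Its argument "series" is one flat list of numbers, 7 for each row, row after row: the finger opening in mm, from 0 to 85.4, then the shift along the tool's x, y, z in mm, then the turn, a rotation vector about the tool's x, y, z in degrees. In form: [gripper, tx, ty, tz, ax, ay, az, gripper, tx, ty, tz, ax, ay, az, ...]. A call has 1 to 5 rows; each row shifts and turns the commanded pose from where the row before left it, along the tool's axes as they then stand; what a row does not reach is not made up. A row lasts 1/8 s, in which the tool goes at most 62.5 mm and 10.7 degrees, less where a joint would pass 70% of its speed; a pose out of reach is approached as far as the arm can. A call is refused whole if a number of a shift passes 62.5 or a number of a turn 10.7, either way. A call with a gripper value outside its range is refused whole. The fingers move at their own pace and stop on an object; "newtons" is the grip in N (left out, the last holds). Time passes only in rows, so rows that do not move let the fingers close. It gives the time, the measured TCP pose, the force, the opening and the grip force at its end, in the units of the state.
- sensors.get_obs(): the state, without advancing time (a new reading comes with each control period).
- optics.camera(name): name is "side" or "top" or "wrist"; returns (picture, depth): 480x640x3 uint8, red, green, blue; 480x640 float32, mm along the optical axis (not along the pixel's ray), 0 where there is no reading.
- optics.camera_info(name): a dict with "fovy" (degrees; the focal length in pixels is half the picture's height over the tangent of half this angle, whatever the lens; pixels are square), "cx", "cy" (the principal point, pixels), "k1" (the pictures are not rectified: a ray, as slopes to the right and down, at radius r is drawn at 1 + k1 r^2 times it, then the intrinsics apply), "pose" (4x4, takes a point from camera to world coordinates); the wrist camera has in their place "tool_from_camera" (4x4, takes a point from camera to tool coordinates, whose origin is the TCP and whose axes are the flange's). Camera axes: x right, y up, looking along -z (the intrinsics and any distortion apply to the point x, -y, -z); pixel columns grow to the right and rows downward; lengths in mm; the calibration is good to about 2 mm. A picture is of the moment at which its call begins: read the wrist's pose just before it. camera_info takes no time and is no camera call.
- manip.finish_job(): hands the job in; it is judged then, once.
The state is a dict: "t": time; "joint_positions": joint angles; "qd": joint speeds; "joint_efforts": joint torques, N m; "tcp_pos": TCP position; "tcp_rot": TCP orientation; "wrist_force": force on the tool from outside, world axes, zero at the start; "torque": the same for the moment, N m; "gripper_width": opening from 0.0 (shut) to 1.0 (fully open); "grip_force": force on a finger pad.
Only numpy, scipy, OpenCV 4.12 (cv2) and the standard library are available. Lean on these libraries where they do the work, as an engineer would, in place of code of your own. Each camera call takes 0.05 s, during which the arm holds its last target. There are 200 camera calls.

### The job

The syringe pump's gear lever stands in the slot with the white button. Without gripping the knob, just push it gently with the fingers, out through the H-shaped gate and fully home into the slot with the green button, not putting it into the yellow or the blue gear on the way. Leave the dish and vial on the pump and everything else on the bench where they stand.

Things in the scene. Friction and masses are not known exactly. Their poses are not given: they have to be found in the camera images.
- pump: white bench-top syringe pump, fixed to the table, its deck 100 mm up. Origin on the table straight below the centre of the gear gate; x runs along the gate's slots away from the robot's side, y across them to the left, z up. The housing reaches from x -75 to +165 and y -120 to +180 mm. The syringe drive lies across the deck's far side, x 112 to 162 mm, no higher than 150 mm above the table
- gate_center (a point): centre of the gear gate on its top face, 108 mm above the table. An aluminium plate, 110 (x) by 88 mm (y), with an H cut in it: two slots along x, 11 mm wide, centred at y +15 and -15 mm, from x -23 to +23 mm, joined at x = 0 by a cross channel along y, 12 mm wide (neutral), with rounded corners. Axes as the pump's
- gear_lever: gear lever: steel shaft 8 mm thick with a black ball knob 30 mm across, standing up through the gate. It swings in all directions about a ball pivot (its origin, 53 mm above the table under the gate centre) as far as the H lets it; its z axis runs up the shaft. No spring, no play up or down: it stays where it is left; about 2 N at the knob moves it
- knob (a point): centre of the ball knob, 130 mm from the pivot along the shaft; 183 mm above the table when the lever is upright. In the pump's frame it is near x +-40, y +-34 mm, height 172 mm when the lever is fully home in a slot, and x 0, y +-34 mm, height 178 mm in neutral between the left or the right pair of slots
- shaft (a point): point of the shaft's axis 55 mm from the pivot, where it passes through the gate plate (108 mm above the table when upright); near x +-16.5, y +-14.5 mm in the pump's frame when fully home in a slot
- shift (a joint): swing of the lever along the slots (rad): 0 in neutral (cross channel), grows as the knob goes to the pump's +x; fully home in a slot at +0.32 or -0.32, at the stops. The shaft can leave the cross channel only near cross = +0.27 or -0.27
- cross (a joint): swing of the lever across the slots (rad): 0 midway, grows as the knob goes to the pump's +y; about +0.27 in the left pair of slots and -0.27 in the right pair, at the stops. It can change from one to the other only while shift is near 0
- white_button: white index button, 22 mm across and 3 mm tall, set on the gate plate just beyond the outer end of the slot nearest the robot on the pump's left (x negative, y positive), where the lever stands at the start, on that slot's centre line: it names the slot. Origin at the centre of its underside. Fixed. It lies 38 mm from the gate centre along the slots and 15 mm across
- green_button: green index button, 22 mm across and 3 mm tall, set on the gate plate just beyond the outer end of one of the other three slots, which differs from run to run: the slot to be reached, on that slot's centre line: it names the slot. Origin at the centre of its underside. Fixed. It lies 38 mm from the gate centre along the slots and 15 mm across
- yellow_button: yellow index button, 22 mm across and 3 mm tall, set on the gate plate just beyond the outer end of one of the other three slots, which differs from run to run: not to be engaged, on that slot's centre line: it names the slot. Origin at the centre of its underside. Fixed. It lies 38 mm from the gate centre along the slots and 15 mm across
- blue_button: blue index button, 22 mm across and 3 mm tall, set on the gate plate just beyond the outer end of one of the other three slots, which differs from run to run: not to be engaged, on that slot's centre line: it names the slot. Origin at the centre of its underside. Fixed. It lies 38 mm from the gate centre along the slots and 15 mm across
- vial: small stoppered glass vial, 22 mm across and 46 mm tall with a red stopper, standing loose on the pump's deck beside the gate; origin at the centre of its underside
- dish: closed clear culture dish, 61 mm across and 14 mm tall, lying loose on the pump's deck beside the gate; origin at the centre of its underside
- media_bottle: loose clear bottle with a blue cap, 68 mm across and 145 mm tall, standing on the table; origin at the centre of its underside
- tip_box: loose blue pipette-tip box with a clear lid, 122 x 84 x 62 mm, on the table; origin at the centre of its underside
- tube_rack: loose orange tube rack, 70 x 160 mm, with capped tubes up to 106 mm high, on the table; origin at the centre of its underside
- beaker: loose glass beaker, 68 mm across and 85 mm tall, on the table; origin at the centre of its underside
- timer: loose white bench timer, 65 x 65 x 18 mm, on the table; origin at the centre of its underside

How it is judged:
By the outcome, as a careful person would: the job done as asked, in the order asked, and still so for the second after the job is handed in, with the robot touching nothing.
It also fails if it takes over 48 s, if anything falls off the work surface, if the arm or the gripper's body presses on something with over 40 N, if the wrist force passes 120 N, or if a joint passes its speed limit or range.

## Working session

There is one attempt and no reset: what is moved stays moved. The work goes in short steps, Python scripts to look and compute and a tool call to move; the robot and the scene stay as the last step left them, time stands still between calls to the robot, and variables do not carry over. Pictures are saved under pics/ and viewed, at most 10 in all, crops included, and the job is handed in when it is done.

Besides the shell and the picture viewer there is one more tool, called after "Call:" as name(argument=value, ...) on one line, values as JSON. servo_tool: Moves the arm, as the interface text tells. Its arguments: {"type":"object","properties":{"series":{"type":"array"},"newtons":{"type":"number"}},"required":["series"]}

```bash
mkdir -p pics; cat > h.py <<'E'
import numpy as np, cv2
from cell import sensors, optics, manip
from scipy.spatial.transform import Rotation as R
def tcpT():
    o=sensors.get_obs(); q=o['tcp_rot']; T=np.eye(4)
    T[:3,:3]=R.from_quat([q[1],q[2],q[3],q[0]]).as_matrix(); T[:3,3]=o['tcp_pos']; return T
def cam(n):
    i=optics.camera_info(n)
    P=np.array(i['pose']) if 'pose' in i else tcpT()@np.array(i['tool_from_camera'])
    f=240/np.tan(np.radians(i['fovy'])/2)
    return P,f,i['cx'],i['cy'],i['k1']
def ray(c,u,v):
    P,f,cx,cy,k=c
    d=np.array([(u-cx)/f,(v-cy)/f]); s=d.copy()
    for _ in range(20): s=d/(1+k*(s@s))
    return P[:3,3],P[:3,:3]@np.array([s[0],-s[1],-1.])
def onz(c,u,v,z):
    o,d=ray(c,u,v); return o+d*(z-o[2])/d[2]
def proj(c,p):
    P,f,cx,cy,k=c
    q=P[:3,:3].T@(np.asarray(p,float)-P[:3,3]); s=np.array([q[0],-q[1]])/-q[2]; s=s*(1+k*(s@s)); return s*f+[cx,cy]
def meet(c1,p1,c2,p2):
    o1,d1=ray(c1,*p1);o2,d2=ray(c2,*p2)
    t=np.linalg.lstsq(np.c_[d1,-d2],o2-o1,rcond=None)[0]
    a=o1+d1*t[0];b=o2+d2*t[1]; return (a+b)/2,np.linalg.norm(a-b)
E
python3 - <<'E'
from h import *
for n in('top','side'):
    p,d=optics.camera(n); cv2.imwrite(f'pics/{n}0.png',p[:,:,::-1]); np.savez(f'{n}0.npz',p=p,d=d); c=cam(n); print(n,c[0].round(3).tolist(),c[1:])
o=sensors.get_obs(); print(o)
E
```

```text
top [[0.002, 0.993, -0.119, 331.296], [-1.0, 0.002, -0.001, -2.156], [-0.0, 0.12, 0.993, 1291.91], [0.0, 0.0, 0.0, 1.0]] (np.float64(470.2619810099217), 309.8507961384894, 240.37977243586528, 0.030593017635411394)
side [[0.899, 0.267, -0.346, 47.409], [-0.437, 0.582, -0.686, -828.208], [0.018, 0.768, 0.64, 942.47], [0.0, 0.0, 0.0, 1.0]] (np.float64(502.5856126996434), 322.6790515154395, 246.73264016042023, 0.015395418029746491)
{'t': 0.1, 'joint_positions': array([-1.40917228,  0.53711375, -0.00443075,  1.5387596 ,  0.00259759,
        1.06733047, -0.07117769]), 'qd': array([ 0.00034053, -0.00266899, -0.00073083, -0.00241301,  0.00029979,
        0.00090816,  0.000103  ]), 'joint_efforts': array([ 2.04769021e-03, -5.84561527e+01,  1.05130300e+00, -2.59775144e+01,
        1.24835788e-02,  4.65636025e-03,  3.89338652e-05]), 'tcp_pos': array([146.69632561, 632.63981803, 230.49139913]), 'tcp_rot': array([-3.11449099e-05,  1.13623038e-01,  9.93523609e-01, -8.02119922e-04]), 'wrist_force': array([-0.18494209, -0.57547913, -0.37158778]), 'torque': array([0.03404199, 0.02747774, 0.00902481]), 'grip_force': 0.0, 'gripper_width': 1.0017346017812838}
```

View pics/top0.png

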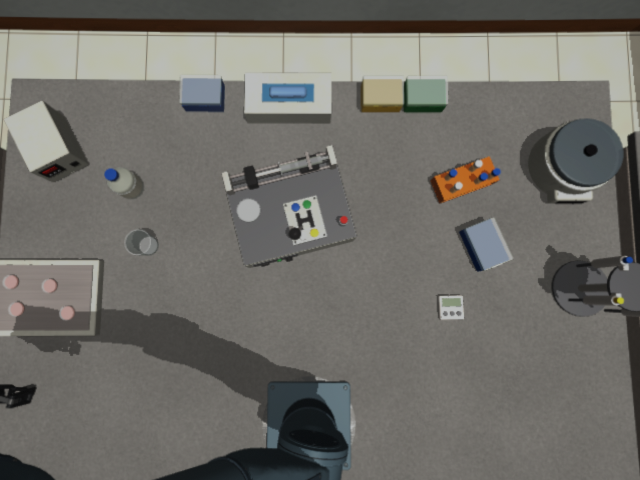

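View pics/side0.png

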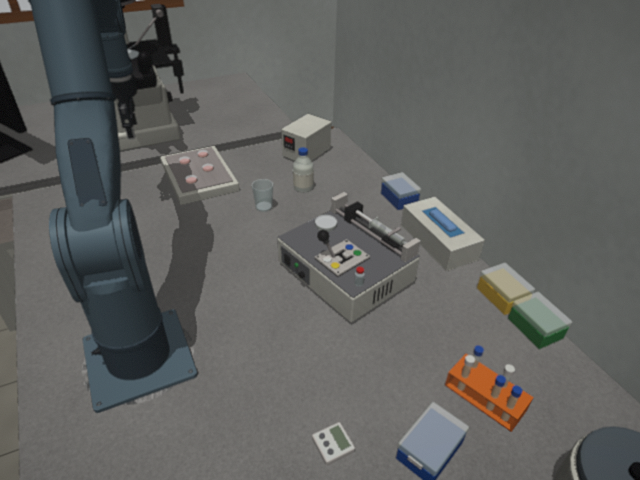

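The top view shows the black knob at (294,233). Blue is at (295,207), far left; green at (307,204), far right; yellow at (314,233), near right. So the path is +x to neutral, −y across, then +x home. Next I'll work out the pump frame from the button colours.

```bash
cat > m.py <<'E'
from h import *
def blob(p,mask,box):
    x0,y0,x1,y1=box; m=np.zeros(mask.shape,np.uint8); m[y0:y1,x0:x1]=mask[y0:y1,x0:x1]
    n,l,s,c=cv2.connectedComponentsWithStats(m); 
    i=1+np.argmax(s[1:,4]); return c[i],s[i,4]
def find(p,box):
    h=cv2.cvtColor(p,cv2.COLOR_RGB2HSV); H,S,V=[h[:,:,i].astype(int) for i in range(3)]
    r={}
    for n,lo,hi in(('yellow',22,38),('green',45,85),('blue',100,130)):
        r[n]=blob(p,((H>lo)&(H<hi)&(S>110)&(V>60)).astype(np.uint8),box)
    r['red']=blob(p,(((H<8)|(H>172))&(S>130)&(V>60)).astype(np.uint8),box)
    r['knob']=blob(p,(V<38).astype(np.uint8),box)
    return r
E
python3 - <<'E'
from m import *
fr={}
for n,b in(('top',(280,195,352,245)),('side',(312,226,372,285))):
    p=np.load(n+'0.npz')['p']; c=cam(n); r=find(p,b); fr[n]=(c,r)
    w={k:onz(c,*r[k][0],111)[:2] for k in('yellow','green','blue')}
    print(n,{k:(v[0].round(1).tolist(),v[1]) for k,v in r.items()}, {k:v.round(1).tolist() for k,v in w.items()})
    ce=(w['yellow']+w['blue'])/2; a=w['green']-w['yellow']; bb=w['blue']-w['green']
    print('centre',ce,'len',np.linalg.norm(a),np.linalg.norm(bb),'yaw',np.degrees(np.arctan2(a[1],a[0])),np.degrees(np.arctan2(-bb[0],bb[1])))
for k in fr['top'][1]: print(k,meet(fr['top'][0],fr['top'][1][k][0],fr['side'][0],fr['side'][1][k][0]))
E
```

```text
top {'yellow': ([313.9, 232.3], np.int32(50)), 'green': ([306.6, 204.0], np.int32(39)), 'blue': ([295.2, 206.8], np.int32(45)), 'red': ([343.2, 219.1], np.int32(42)), 'knob': ([294.1, 233.2], np.int32(74))} {'yellow': [494.1, -11.4], 'green': [566.9, 7.3], 'blue': [559.6, 36.3]}
centre [526.84859328  12.45003826] len 75.21537594756177 29.940127717463618 yaw 14.365686070982814 14.169411691564667
side {'yellow': ([334.7, 264.9], np.int32(34)), 'green': ([357.1, 252.4], np.int32(23)), 'blue': ([349.0, 246.5], np.int32(24)), 'red': ([359.8, 269.4], np.int32(40)), 'knob': ([322.9, 236.1], np.int32(65))} {'yellow': [494.0, -12.1], 'green': [567.7, 6.5], 'blue': [560.1, 36.1]}
centre [527.04076001  11.98692814] len 76.07714070136835 30.53411741782531 yaw 14.171816632350597 14.393299496671377
yellow (array([494.24546575, -11.42869425, 110.32051877]), np.float64(0.15032469799262932))
green (array([567.50251237,   7.07891143, 110.53847887]), np.float64(0.9903260418547035))
blue (array([559.88088234,  36.19448467, 110.95295468]), np.float64(0.5439509295720165))
red (array([522.65162098, -83.75181124, 144.22415081]), np.float64(0.3640763565597476))
knob (array([483.68790118,  36.49867668, 170.42953625]), np.float64(0.36051359988000525))
```

Pump centre is about (527, 12) with yaw 14.2°, and the lever is at (-x, +y). I'll close the fingers, align the tool with the pump (tool x = −pump x, tool y = pump y), and travel high.

Call:
servo_tool(series=[0,0,0,0,0,0,-9.1,0,0,0,0,0,0,-9.1,0,0,0,0,0,0,-9.1,0,-23,-50,0,0,0,0,0,-23,-50,0,0,0,0], newtons=20)

```text
t: 0.72
tcp_pos: [216.5, 546.3, 230.7]
tcp_rot: [-0.0, -0.125, 0.992, -0.0]
wrist_force: [1.3, -0.1, 0.3]
gripper_width: 0.003
grip_force: 0.0
```

Call:
servo_tool(series=[0,-23,-50,0,0,0,0,0,-23,-50,0,0,0,0,0,-23,-50,0,0,0,0,0,-23,-50,0,0,0,0,0,-23,-54,0,0,0,0])

```text
t: 1.35
tcp_pos: [390.7, 328.3, 231.2]
tcp_rot: [-0.0, -0.124, 0.992, 0.0]
wrist_force: [0.8, 0.2, 0.4]
gripper_width: 0.001
grip_force: 0.0
```

```bash
cat >> h.py <<'E'
C=np.array([527.,12.1]); YAW=np.radians(14.25); RZ=np.array([[np.cos(YAW),np.sin(YAW)],[-np.sin(YAW),np.cos(YAW)]])
def topump(p): return np.r_[RZ@(np.asarray(p)[:2]-C),p[2]]
def st():
    o=sensors.get_obs(); T=tcpT()
    print('t',round(o['t'],2),'pump',topump(o['tcp_pos']).round(1),'toolx in pump deg',np.degrees(np.arctan2(*(RZ@T[:2,0])[::-1])).round(2),'z',T[:3,2].round(3),'F',(RZ@o['wrist_force'][:2]).round(1),o['wrist_force'][2].round(1),'w',round(o['gripper_width'],3))
E
python3 -c "
from h import *
st()"
```

```text
t 1.35 pump [-54.3 340.  231.2] toolx in pump deg -179.97 z [-0.  0. -1.] F [ 0.8 -0. ] 0.4 w 0.001
```

Call:
servo_tool(series=[0,8,-60,0,0,0,0,0,8,-60,0,0,0,0,0,8,-60,0,0,0,0,0,7,-60,0,0,0,0,0,4,-60,0,0,0,0])

```text
t: 1.98
tcp_pos: [429.6, 28.4, 231.3]
tcp_rot: [0.0, -0.124, 0.992, 0.0]
wrist_force: [1.0, -0.2, 1.0]
gripper_width: 0.002
grip_force: 0.0
```

Call:
servo_tool(series=[0,0,-6,0,0,0,0,0,0,0,35,0,0,0,0,0,0,30,0,0,0,0,0,0,0,0,0,0])

```text
t: 2.48
tcp_pos: [429.5, 25.1, 164.7]
tcp_rot: [-0.002, -0.125, 0.992, -0.0]
wrist_force: [0.0, -0.7, 0.2]
gripper_width: -0.0
grip_force: 0.0
```

```bash
python3 -c "
from m import *
st()
ims=[]
for n,b in(('top',(270,180,370,255)),('side',(290,200,390,275))):
    p,d=optics.camera(n); x0,y0,x1,y1=b; ims.append(cv2.resize(p[y0:y1,x0:x1,::-1],None,fx=4,fy=4,interpolation=cv2.INTER_CUBIC))
cv2.imwrite('pics/a.png',np.hstack(ims))
"
```

```text
t 2.48 pump [-91.3  36.6 164.7] toolx in pump deg -179.93 z [-0.005 -0.001 -1.   ] F [-0.1 -0.7] 0.2 w -0.0
```

View pics/a.png

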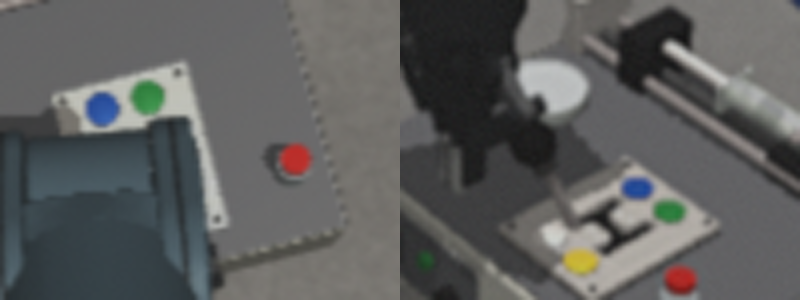

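The side view clearly shows the fingertips (crop ~(455,180)) just behind the knob (~(535,145)). The lever stands at the white button. I'll push gently along +x.

Call:
servo_tool(series=[0,-6,-2,0,0,0,0,0,-6,0,0,0,0,0,0,-5,0,0,0,0,0,0,-4,0,0,0,0,0,-4,0,0,0,0,0])

```text
invalid input
```

Call:
servo_tool(series=[0,-4,0,0,0,0,0,0,-4,0,0,0,0,0,0,-4,0,0,0,0,0,0,-4,0,0,0,0,0,0,-4,0,0,0,0,0])

```text
t: 3.2
tcp_pos: [451.0, 29.5, 166.3]
tcp_rot: [-0.0, -0.124, 0.992, -0.0]
wrist_force: [0.2, -0.6, 0.8]
gripper_width: -0.002
grip_force: 0.0
```

```bash
cat >> m.py <<'E'
def look(name):
    st(); p,d=optics.camera('side'); c=cam('side')
    a=cv2.resize(p[190:290,290:390,::-1],None,fx=5,fy=5,interpolation=cv2.INTER_CUBIC); cv2.imwrite(f'pics/{name}.png',a); np.savez('last.npz',p=p,d=d)
    for lab,q in(('start',(-40,34,172)),('neutL',(0,34,178)),('neutR',(0,-34,178)),('home',(40,-34,172))):
        w=np.r_[RZ.T@np.array(q[:2])+C,q[2]]; print(lab,((proj(c,w)-[290,190])*5).round(0))
E
python3 -c "
from m import *
look('b')"
```

```text
t 3.2 pump [-69.3  35.6 166.3] toolx in pump deg 180.0 z [-0. -0. -1.] F [ 0.1 -0.6] 0.8 w -0.002
start [158. 232.]
neutL [220. 191.]
neutR [313. 258.]
home [372. 235.]
```

View pics/b.png

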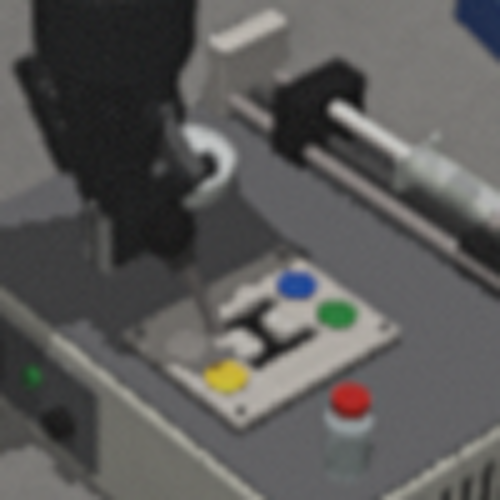

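The first call was malformed and refused, but the second ran. The finger (crop ~(115,240)) is just short of the knob (~(168,232)), so I'll keep pushing.

Call:
servo_tool(series=[0,-4,-1,0,0,0,0,0,-4,0,0,0,0,0,0,-4,0,0,0,0,0,0,-4,0,0,0,0,0,0,-4,0,0,0,0,0])

```text
t: 3.88
tcp_pos: [470.5, 33.4, 166.3]
tcp_rot: [-0.0, -0.124, 0.992, -0.0]
wrist_force: [-2.5, -1.5, 2.5]
gripper_width: 0.001
grip_force: 1.5
```

Call:
servo_tool(series=[0,-4,0,0,0,0,0,0,-4,0,0,0,0,0,0,-4,0,0,0,0,0,0,0,0,0,0,0,0])

```text
t: 4.38
tcp_pos: [482.8, 36.6, 166.4]
tcp_rot: [0.001, -0.124, 0.992, 0.0]
wrist_force: [0.8, -0.5, 0.5]
gripper_width: -0.0
grip_force: 0.1
```

```bash
python3 -c "
from m import *
look('c')"
```

```text
t 4.38 pump [-36.8  34.6 166.4] toolx in pump deg -179.99 z [ 0.001  0.    -1.   ] F [ 0.6 -0.7] 0.5 w -0.0
start [158. 232.]
neutL [220. 191.]
neutR [313. 258.]
home [372. 235.]
```

View pics/c.png

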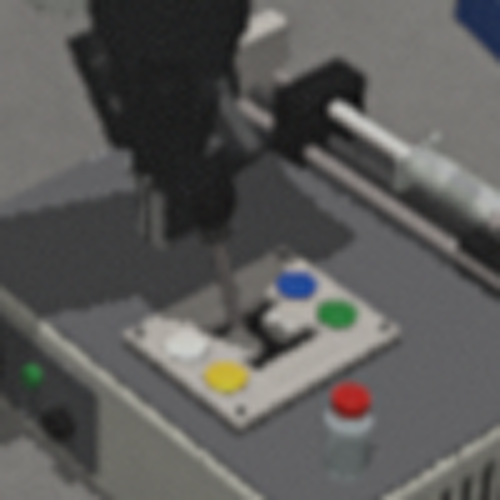

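The lever has moved. The shaft foot is near crop (237,325), with the knob around (213,205). I'll measure the lever angle from depth points on the shaft, which is alone between 115 and 150 mm height.

```bash
cat >> m.py <<'E'
def lever(new=True):
    if new: p,d=optics.camera('side')
    else: d=np.load('last.npz')['d']
    c=cam('side'); A=[]
    for v in range(215,280):
        for u in range(310,390):
            if d[v,u]>0:
                o,dr=ray(c,u,v); q=topump(o+dr*d[v,u])
                if 118<q[2]<152 and abs(q[0])<50 and abs(q[1])<50: A.append(q)
    A=np.array(A); vd=RZ@(c[0][:2,3]-C); vd/=np.linalg.norm(vd)
    A[:,:2]-=vd*3  # surface to axis
    h=A[:,2]-53; sx=np.median(A[:,0]/h); sy=np.median(A[:,1]/h)
    print('lever n',len(A),'shift',np.arctan(sx).round(3),'cross',np.arctan(sy).round(3),'knob xy',(130*np.array([sx,sy])/np.sqrt(1+sx*sx+sy*sy)).round(1))
E
python3 -c "
from m import *
lever(False)"
```

```text
lever n 40 shift -0.076 cross 0.264 knob xy [-9.5 33.9]
```

Knob is at x ≈ −9.5 with the TCP at −36.8, so about 9 mm remain to neutral.

Call:
servo_tool(series=[0,-3,0,0,0,0,0,0,-3,0,0,0,0,0,0,-3,0,0,0,0,0,0,0,0,0,0,0,0])

```text
t: 4.92
tcp_pos: [491.2, 38.7, 166.3]
tcp_rot: [0.0, -0.124, 0.992, -0.0]
wrist_force: [-1.7, -0.5, 0.5]
gripper_width: 0.002
grip_force: 0.3
```

```bash
python3 -c "
from m import *
st();lever()"
```

```text
t 4.92 pump [-28.1  34.6 166.3] toolx in pump deg -179.99 z [ 0.001  0.    -1.   ] F [-1.7 -0.1] 0.5 w 0.002
lever n 39 shift -0.012 cross 0.26 knob xy [-1.5 33.4]
```

Call:
servo_tool(series=[0,-1.5,0,0,0,0,0,0,0,0,0,0,0,0,0,17,0,0,0,0,0,0,0,48,0,0,0,0,0,-44,0,0,0,0,0])

```text
t: 5.6
tcp_pos: [504.0, 95.4, 166.1]
tcp_rot: [-0.001, -0.126, 0.992, 0.001]
wrist_force: [0.6, -0.6, 1.0]
gripper_width: -0.003
grip_force: 0.0
```

```bash
python3 -c "
from m import *
st();lever();st()"
```

```text
t 5.6 pump [ -1.8  86.4 166.1] toolx in pump deg -179.73 z [-0.003  0.002 -1.   ] F [ 0.4 -0.8] 1.0 w -0.003
lever n 38 shift 0.006 cross 0.274 knob xy [ 0.7 35.2]
t 5.65 pump [  6.6  85.1 167.2] toolx in pump deg -179.75 z [ 0.007  0.003 -1.   ] F [7.8 0.5] 1.0 w -0.001
```

Lever is in neutral (shift ≈ 0.006). I'll let it settle and move to the left side of the knob.

Call:
servo_tool(series=[0,0,0,0,0,0,0,0,0,-8,0,0,0,0,0,0,-5,0,0,0,0,0,0,-4,0,0,0,0,0,0,-4,0,0,0,0])

```text
t: 6.28
tcp_pos: [511.6, 71.4, 166.4]
tcp_rot: [0.0, -0.124, 0.992, 0.0]
wrist_force: [-0.8, 2.2, 2.8]
gripper_width: 0.003
grip_force: 1.5
```

```bash
python3 -c "
from m import *
st();lever()"
```

```text
t 6.28 pump [ -0.3  61.2 166.4] toolx in pump deg 179.97 z [ 0.  0. -1.] F [-0.2  2.3] 2.8 w 0.003
lever n 41 shift 0.001 cross 0.273 knob xy [ 0.1 35.1]
```

Call:
servo_tool(series=[0,0,-4,0,0,0,0,0,0,-4,0,0,0,0,0,0,-4,0,0,0,0,0,0,-4,0,0,0,0,0,0,-4,0,0,0,0])

```text
t: 6.95
tcp_pos: [516.8, 52.0, 166.3]
tcp_rot: [0.0, -0.124, 0.992, -0.0]
wrist_force: [-0.5, 1.9, 2.0]
gripper_width: 0.001
grip_force: 1.3
```

```bash
python3 -c "
from m import *
st();lever()"
```

```text
t 6.95 pump [-1.000e-01  4.120e+01  1.663e+02] toolx in pump deg 180.0 z [ 0. -0. -1.] F [-0.  2.] 2.0 w 0.001
lever n 29 shift 0.003 cross 0.104 knob xy [ 0.4 13.4]
```

Call:
servo_tool(series=[0,0,-4,0,0,0,0,0,0,-4,0,0,0,0,0,0,-4,0,0,0,0,0,0,-4,0,0,0,0,0,0,-4,0,0,0,0])

```text
t: 7.62
tcp_pos: [521.6, 32.6, 166.3]
tcp_rot: [-0.0, -0.124, 0.992, -0.0]
wrist_force: [-0.6, 3.0, 0.7]
gripper_width: -0.002
grip_force: 1.0
```

Call:
servo_tool(series=[0,0,-4,0,0,0,0,0,0,-4,0,0,0,0,0,0,-4,0,0,0,0,0,0,-4,0,0,0,0,0,0,0,0,0,0,0])

```text
t: 8.25
tcp_pos: [525.5, 16.8, 166.1]
tcp_rot: [-0.0, -0.124, 0.992, -0.0]
wrist_force: [-0.4, -0.1, -0.9]
gripper_width: 0.003
grip_force: 0.0
```

```bash
python3 -c "
from m import *
st();lever()"
```

```text
t 8.25 pump [ -0.3   4.9 166.1] toolx in pump deg 179.96 z [-0.    -0.001 -1.   ] F [-0.4 -0. ] -0.9 w 0.003
lever n 30 shift -0.006 cross -0.169 knob xy [ -0.8 -21.8]
```

Call:
servo_tool(series=[0,0,-3,0,0,0,0,0,0,-3,0,0,0,0,0,0,-2,0,0,0,0,0,0,-2,0,0,0,0,0,0,0,0,0,0,0])

```text
t: 8.93
tcp_pos: [527.9, 7.5, 166.3]
tcp_rot: [-0.0, -0.124, 0.992, -0.0]
wrist_force: [-0.9, 0.5, -0.5]
gripper_width: -0.003
grip_force: 0.5
```

```bash
python3 -c "
from m import *
st();lever()"
```

```text
t 8.93 pump [ -0.2  -4.7 166.3] toolx in pump deg 179.98 z [-0. -0. -1.] F [-0.7  0.7] -0.5 w -0.003
lever n 30 shift -0.006 cross -0.244 knob xy [ -0.7 -31.4]
```

Call:
servo_tool(series=[0,0,-1.5,0,0,0,0,0,0,-1.5,0,0,0,0,0,0,0,0,0,0,0])

```text
t: 9.35
tcp_pos: [528.6, 5.3, 166.3]
tcp_rot: [-0.0, -0.124, 0.992, 0.0]
wrist_force: [-0.4, 3.4, -1.3]
gripper_width: 0.005
grip_force: 1.7
```

```bash
python3 -c "
from m import *
st();lever()"
```

```text
t 9.35 pump [-1.000e-01 -6.900e+00  1.663e+02] toolx in pump deg -179.98 z [-0.     0.001 -1.   ] F [0.5 3.4] -1.3 w 0.005
lever n 26 shift -0.01 cross -0.248 knob xy [ -1.3 -31.9]
```

Call:
servo_tool(series=[0,0,-1.5,0,0,0,0,0,0,0,0,0,0,0])

```text
t: 9.65
tcp_pos: [528.7, 5.0, 166.2]
tcp_rot: [-0.0, -0.125, 0.992, 0.001]
wrist_force: [-2.4, 6.8, -0.7]
gripper_width: 0.004
grip_force: 3.5
```

```bash
python3 -c "
from m import *
st();lever()"
```

```text
t 9.65 pump [-1.000e-01 -7.300e+00  1.662e+02] toolx in pump deg -179.93 z [-0.001  0.002 -1.   ] F [-0.7  7.1] -0.7 w 0.004
lever n 25 shift -0.01 cross -0.255 knob xy [ -1.3 -32.8]
```

At the right-hand stop (TCP stalled, 7 N). Now I'll back off and go round behind the knob.

Call:
servo_tool(series=[0,0,18,0,0,0,0,0,0,0,0,0,0,0,0,48,0,0,0,0,0,0,0,0,0,0,0,0,0,0,-43,0,0,0,0])

```text
t: 10.32
tcp_pos: [489.4, -30.4, 166.7]
tcp_rot: [0.001, -0.127, 0.992, 0.001]
wrist_force: [1.1, 0.1, 0.1]
gripper_width: 0.0
grip_force: 0.0
```

Call:
servo_tool(series=[0,0,0,0,0,0,0,0,0,0,0,0,0,0])

```text
t: 10.58
tcp_pos: [489.3, -32.6, 166.4]
tcp_rot: [0.0, -0.124, 0.992, -0.0]
wrist_force: [-0.7, 0.8, 0.2]
gripper_width: -0.002
grip_force: 0.0
```

```bash
python3 -c "
from m import *
st();lever()"
```

```text
t 10.57 pump [-47.6 -34.1 166.4] toolx in pump deg 179.97 z [ 0.001 -0.    -1.   ] F [-0.5  0.9] 0.2 w -0.002
lever n 26 shift -0.007 cross -0.258 knob xy [ -0.8 -33.1]
```

Call:
servo_tool(series=[0,-8,0,0,0,0,0,0,-6,0,0,0,0,0,0,-4,0,0,0,0,0,0,-4,0,0,0,0,0,0,-4,0,0,0,0,0])

```text
t: 11.25
tcp_pos: [513.4, -26.3, 166.1]
tcp_rot: [-0.001, -0.124, 0.992, 0.0]
wrist_force: [-1.9, -0.4, 1.2]
gripper_width: -0.003
grip_force: 1.1
```

Call:
servo_tool(series=[0,-4,0,0,0,0,0,0,-4,0,0,0,0,0,0,-4,0,0,0,0,0,0,0,0,0,0,0,0])

```text
t: 11.75
tcp_pos: [526.2, -23.1, 166.3]
tcp_rot: [0.0, -0.124, 0.992, -0.0]
wrist_force: [0.0, 0.7, -0.3]
gripper_width: -0.003
grip_force: 0.0
```

```bash
python3 -c "
from m import *
st();lever()"
```

```text
t 11.75 pump [ -9.5 -33.9 166.3] toolx in pump deg -179.98 z [ 0.001  0.    -1.   ] F [0.2 0.7] -0.3 w -0.003
lever n 32 shift 0.136 cross -0.249 knob xy [ 17.1 -31.7]
```

It's in the green slot and moving freely. About 23 mm to go.

Call:
servo_tool(series=[0,-4,0,0,0,0,0,0,-4,0,0,0,0,0,0,-4,0,0,0,0,0,0,-4,0,0,0,0,0,0,-3,0,0,0,0,0])

```text
t: 12.42
tcp_pos: [544.0, -18.5, 166.1]
tcp_rot: [-0.0, -0.124, 0.992, 0.0]
wrist_force: [-1.7, -0.3, -0.9]
gripper_width: 0.001
grip_force: 1.1
```

Call:
servo_tool(series=[0,-2,0,0,0,0,0,0,-1.5,0,0,0,0,0,0,0,0,0,0,0,0])

```text
t: 12.8
tcp_pos: [547.6, -17.7, 166.4]
tcp_rot: [0.0, -0.124, 0.992, 0.0]
wrist_force: [-1.3, 0.4, -1.8]
gripper_width: -0.002
grip_force: 0.8
```

```bash
python3 -c "
from m import *
st();lever()"
```

```text
t 12.8 pump [ 12.6 -33.9 166.4] toolx in pump deg -180.0 z [ 0.  0. -1.] F [-1.2  0.7] -1.8 w -0.002
lever n 41 shift 0.305 cross -0.265 knob xy [ 37.8 -32.6]
```

Call:
servo_tool(series=[0,-1.5,0,0,0,0,0,0,-1.5,0,0,0,0,0,0,0,0,0,0,0,0])

```text
t: 13.22
tcp_pos: [549.6, -17.2, 166.2]
tcp_rot: [-0.001, -0.124, 0.992, 0.0]
wrist_force: [-4.7, 0.7, 0.3]
gripper_width: -0.002
grip_force: 2.5
```

```bash
python3 -c "
from m import *
st();lever()"
```

```text
t 13.22 pump [ 14.7 -33.9 166.2] toolx in pump deg 179.99 z [-0.002 -0.    -1.   ] F [-4.3  1.9] 0.3 w -0.002
lever n 41 shift 0.329 cross -0.266 knob xy [ 40.7 -32.5]
```

Call:
servo_tool(series=[0,-1.5,0,0,0,0,0,0,0,0,0,0,0,0])

```text
t: 13.52
tcp_pos: [549.8, -17.1, 166.0]
tcp_rot: [-0.002, -0.124, 0.992, 0.0]
wrist_force: [-8.6, -0.4, 4.2]
gripper_width: -0.005
grip_force: 4.4
```

```bash
python3 -c "
from m import *
st();lever()"
```

```text
t 13.53 pump [ 14.9 -34.  166. ] toolx in pump deg 179.97 z [-0.004 -0.    -1.   ] F [-8.4  1.7] 4.2 w -0.005
lever n 41 shift 0.328 cross -0.266 knob xy [ 40.6 -32.4]
```

The lever is at the stop: 8 N with no more motion, shift ≈ 0.32. I'll back away and lift clear.

Call:
servo_tool(series=[0,12,0,0,0,0,0,0,30,0,0,0,0,0,0,30,0,0,0,0,0,0,10,0,-50,0,0,0,0,10,0,-50,0,0,0])

```text
t: 14.2
tcp_pos: [462.7, -39.4, 267.9]
tcp_rot: [0.001, -0.124, 0.992, -0.0]
wrist_force: [0.3, 0.1, 0.2]
gripper_width: 0.001
grip_force: 0.0
```

Call:
servo_tool(series=[0,0,0,0,0,0,0,0,0,0,0,0,0,0])

```text
t: 14.45
tcp_pos: [463.0, -39.1, 266.5]
tcp_rot: [0.001, -0.124, 0.992, 0.0]
wrist_force: [-0.1, 0.3, -0.2]
gripper_width: 0.001
grip_force: 0.0
```

```bash
python3 -c "
from m import *
look('d');lever(False)"
```

```text
t 14.45 pump [-74.7 -33.9 266.5] toolx in pump deg -179.99 z [ 0.002  0.    -1.   ] F [-0.1  0.3] -0.2 w 0.001
start [158. 232.]
neutL [220. 191.]
neutR [313. 258.]
home [372. 235.]
lever n 36 shift 0.322 cross -0.261 knob xy [ 39.9 -32. ]
```

View pics/d.png

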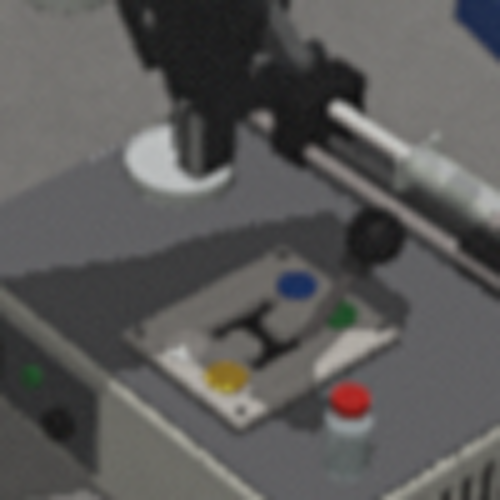

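The knob is at crop (375,236), against a predicted home position of (372,235). The lever is home at the green button, the vial and dish are undisturbed, and the gripper is clear.

```bash
python3 -c "
from cell import manip
print(manip.finish_job())"
```

```text
the job is handed in; nothing more can be done
None
```

The lever was pushed with closed fingers from the white slot, through neutral, fully home into the green slot without entering the blue or yellow gear, the dish and vial stand where they were, and the job was handed in at about 14.5 s.

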